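Press the pedal for one clementine and put it in the blue bowl

ROBOT

A 6-joint arm with a two-finger parallel gripper is mounted at the origin on the work surface. World frame = base frame: x ahead of the robot, y to its left, z up, the work surface at z = 0. Lengths are in m, angles in rad, forces in N, time in s.
With the tool pointing down it reaches from about 0.25 to 0.775 m from the base axis. Payload 4 kg.
Tool frame: the origin (TCP) lies at the centre of the arm's flange, where the gripper is bolted on; the fingertips stand ahead of it and the grasp point (between the pads) lies 180 mm ahead of it (tips_ahead is the z of the fingertips in the tool frame, in m); z points along the fingers, y is the line along which they close (so a half turn about z gives the same grasp; the last joint's range is limited). The gripper opens to 94 mm and grips with 3 to 60 N. Pads are 16 mm wide; open, the fingers measure 119 mm over their backs; the gripper's body (75 mm by 177 mm) begins 78 mm behind the grasp point.
Start: joints at [-0.103, 0.087, 1.371, -0, 1.684, -0.103], TCP at [0.55, -0, 0.405] pointing down, gripper open.
Joint ranges: [-3.1, 3.1], [-0.76, 2.03], [0.27, 2.55], [-1.08, 4.22], [0.17, 2.65], [-2.57, 2.57]. Speed limits (rad/s): [2.79, 2.79, 3.14, 3.14, 3.14, 3.14].

INTERFACE

Orientations are given as [roll, pitch, yaw] about the fixed x, y, z axes, in that order (R = Rz(yaw) Ry(pitch) Rx(roll)).
In Python, from workcell import observe, get_image, sign_off, tips_ahead gives the robot as it stands. The module is installed in compiled form; this text tells all that it offers.
- The arm moves only by the tool send_rows, never from a script. Its argument "plan" is one flat list of numbers, 7 for each row, row after row: the opening, from -1 (shut) to 1 (fully open), then the shift along the tool's x, y, z in mm, then the turn, a rotation vector about the tool's x, y, z in rad. A call has 1 to 12 rows; each row is the pose to reach, as a shift and turn from the pose commanded when the call began, along the tool's axes at that moment; what a row does not reach only later rows make up. A row lasts 1/10 s, in which the tool goes at most 50 mm and 8.59 degrees, less where a joint would pass 70% of its speed; a pose out of reach is approached as far as the arm can. A call with a gripper value outside its range is refused whole. The fingers move at their own pace and stop on an object; the grip force is fixed at half the most. Time passes only in rows, so rows that repeat a pose let the fingers close. It gives the time, the measured TCP pose, the force, the opening and the grip force at its end, in the units of the state.
- observe(): the state, without advancing time (a new reading comes with each control period).
- get_image(name): name is "scene" or "side" or "wrist"; returns a dict with "color" (400x640x3 uint8, red, green, blue), "intrinsics" (3x3 intrinsics, pixels), "D" ([k1, k2, p1, p2, k3] as OpenCV has them; the pictures are not rectified), "R" (3x3) and "t" (3): a world point X has camera coordinates R X + t. Camera axes: x right, y down, z forward; pixel columns grow to the right and rows downward; lengths in m; the calibration is good to about 2 mm. A picture is of the moment at which its call begins. There is no depth.
- sign_off(): hands the job in; it is judged then, once.
The state is a dict: "t": time; "qpos": joint angles; "joint_velocities": joint speeds; "tau": joint torques, N m; "tool_pos": TCP position; "orientation": TCP orientation; "force": force on the tool from outside, world axes, zero at the start; "torque": the same for the moment, N m; "gripper_width": opening from 0.0 (shut) to 1.0 (fully open); "finger_force": force on a finger pad.
Only numpy, scipy, OpenCV 4.12 (cv2) and the standard library are available. Lean on these libraries where they do the work, as an engineer would, in place of code of your own. Each camera call takes 0.05 s, during which the arm holds its last target. There are 200 camera calls.

TASK

Press the red pedal of the fruit dispenser all the way down to its stop, once, and hold it there a moment while one clementine rolls out along the wires into the open cradle at the low end; then let the pedal spring back up. Take that clementine from the cradle and set it gently in the small blue enamel bowl, without tossing it, tipping the bowl or shoving it away. Leave the other clementines in the dispenser and everything else on the counter where it is.

Things in the scene. Friction and masses are not known exactly. Their poses are not given: they have to be found in the camera images.
- dispenser: Fruit dispenser, fixed: dark steel base plate 145 x 250 x 10 mm, two rear posts, sloping wire chute 290 mm long above. Origin at counter height, below the chute's centre line; z up; -x is its front, where the pedal is; +y is the way the fruit rolls (the chute falls 9 degrees towards +y). All parts lie within x = -60 to +85 mm.
- chute_front (a point): Point on the chute's foremost wire over the pedal: dispenser x = -34, y = +25, z = 245 mm. The wire runs from y = -120 to +66 mm, 270 to 235 mm high. Under the chute a black gate housing spans x = -15 to +15 mm, underside 176 mm high at lowest. These overhang the pedal and bar an upright tool: come from the front, tilted about 40 degrees, pointing down and towards dispenser +x.
- pedal (a joint): Pedal angle, rad: 0 = up (sprung), 0.35 = down at its hard stop. Hinge along the dispenser's y at its x = +52, z = 45 mm; the pad, 72 mm in front, goes down 25 mm. Needs about 5 N to start, 10 N at the stop; springs back by itself. Only near the stop (over 0.31) does the front gate free one clementine while a second gate holds the rest; as it rises the rest roll on one place.
- pedal_pad (a point): Centre of the top of the pedal's red ribbed pad, 36 mm front to back x 54 mm along the dispenser's y. Pedal up: at dispenser x = -18, y = +25, z = 64 mm, front edge tipped up 0.2 rad; at the stop 39 mm above the counter. Moves with the pedal.
- cradle (a point): Where the centre of a released clementine rests at the low end of the chute: dispenser y = +136, z = 227 mm. It lies on two 6 mm wires along y, 26 mm apart, tops 22 mm below its centre, against a wire hoop on its +y side that rises 9 mm above its centre. Its -x and +x sides are free for fingers down to 25 mm below its centre and beyond; nothing is above.
- clementine_1_center (a point): Centre of a clementine, an orange ball 50 mm across, 50 to 90 g, loose: the first in the queue, at the gate, the one that is released.
- clementine_2_center (a point): Centre of a clementine, an orange ball 50 mm across, 50 to 90 g, loose: the second in the queue.
- clementine_3_center (a point): Centre of a clementine, an orange ball 50 mm across, 50 to 90 g, loose: the third in the queue, uppermost.
- clementine_1: The same first clementine; origin at its centre. It rolls, so its axes mean nothing.
- blue_bowl: Small blue enamel bowl, 124 mm across at the rim, 50 mm high, base about 5 mm thick, wall 4 mm, loose. Origin at the centre of its underside, z up. It may stand left or right of the dispenser.
- white_ramekin: White ramekin, straight cup, 90 mm across, 50 mm high, loose; stands where the bowl does not. Origin at the centre of its underside. To be left alone.
- reamer: Steel citrus reamer, a dish 110 mm across with a cone 58 mm high, loose. Origin at the centre of its underside. To be left alone.
- flour_scoop: White plastic flour scoop, 100 x 66 x 36 mm with a handle 90 mm long to its -x, loose. Origin at the centre of its underside. To be left alone.
- splash_guard: Stainless splash guard, a ring 210 mm across and 55 mm high, loose. Origin at the centre of its underside. To be left alone.
Not all that is in view belongs to the job. Leave any black, grey or purple look-alike of the clementine_1 alone.

How it is judged:
On the way, in this order (a step that is already met when the one before it is completed fails the run):
1. the pedal is pressed down to its stop and held there (value of joint pedal above 0.32 rad), for 0.3 s.
2. the pedal is back up, and the first clementine lies in the cradle (value of joint pedal below 0.06 rad and distance between clementine_1_center and cradle below 0.015 m and linear speed of clementine_1 below 0.05 m/s), for 0.2 s.
3. the first clementine is in the blue bowl (horizontal distance between clementine_1_center and blue_bowl below 0.045 m and height (world z) of clementine_1_center below 0.055 m and angle between blue_bowl's own z axis and vertical below 0.15 rad and distance of blue_bowl from where it was at the start of the episode below 0.04 m), for 0.2 s.
At the end, for the whole second after the job is handed in: The first clementine rests (under 50 mm/s) in the blue bowl, within 45 mm of its axis, centre under 55 mm high; the bowl upright within 0.15 rad, within 40 mm of its start; pedal up (under 0.06 rad); the other two clementines on the chute, over 220 mm high, over 80 mm from the cradle (all of step 3 and value of joint pedal below 0.06 rad and linear speed of clementine_1 below 0.05 m/s and distance between each of clementine_2_center, clementine_3_center and cradle above 0.08 m and height (world z) of each of clementine_2_center, clementine_3_center above 0.22 m); the robot touches nothing.
It fails at once if the ramekin, reamer, scoop or splash guard is moved by more than 25 mm (distance of any of white_ramekin, reamer, flour_scoop, splash_guard from where it was at the start of the episode above 0.025 m).
It fails at once if another clementine leaves the queue (released by a second press, or taken or knocked out) (not (distance between each of clementine_2_center, clementine_3_center and cradle above 0.08 m and height (world z) of each of clementine_2_center, clementine_3_center above 0.22 m)).
It fails at once if the clementine is thrown or dropped from high up (faster than 1.2 m/s while not held) (linear speed of clementine_1 above 1.2 m/s and contact force between the fingers and clementine_1 below 0.3 N).
It also fails if it takes over 72 s, if anything falls off the work surface, if the arm or the gripper's body presses on something with over 40 N, if the wrist force passes 120 N, or if a joint passes its speed limit or range.

## Working session

There is one attempt and no reset: what is moved stays moved. The work goes in short steps, Python scripts to look and compute and a tool call to move; the robot and the scene stay as the last step left them, time stands still between calls to the robot, and variables do not carry over. Pictures are saved under pics/ and viewed, at most 14 in all, crops included, and the job is handed in when it is done.

Besides the shell and the picture viewer there is one more tool, called after "Request:" as a command line: name --argument value ..., lists and objects as JSON in quotes. send_rows: Moves the arm, as the interface text tells. Its arguments: {"type":"object","properties":{"plan":{"type":"array","items":{"type":"number"}}},"required":["plan"]}

```bash
mkdir -p pics
python3 - <<'E'
from workcell import *
import cv2,pickle
d={n:get_image(n) for n in("scene","side","wrist")}
pickle.dump(d,open("i0.pkl","wb"))
for n in d: cv2.imwrite(f"pics/{n}0.png",d[n]["color"][:,:,::-1])
print(observe(),tips_ahead)
E
```

```text
{'t': 0.15, 'qpos': array([-1.03084019e-01,  8.78400208e-02,  1.37190232e+00, -1.38441901e-06,
        1.68361197e+00, -1.03082565e-01]), 'joint_velocities': array([ 6.87326540e-04, -2.83056191e-03, -4.53253132e-03, -2.90068440e-05,
       -1.34076885e-03,  3.78464674e-04]), 'tau': array([ 1.24418581e-03, -3.40636396e+01, -3.02795255e+01,  7.18983379e-02,
        3.04441026e-02, -1.11468453e-04]), 'tool_pos': array([5.49924470e-01, 1.17743916e-05, 4.03745227e-01]), 'orientation': array([-3.13984021e+00, -1.79906042e-04,  1.57079456e+00]), 'force': array([-0.71119209,  0.48039819,  0.26039484]), 'torque': array([-0.02073577,  0.01491415, -0.02854952]), 'finger_force': 0.0, 'gripper_width': 0.9999907577000173} 0.1992
```

View pics/scene0.png

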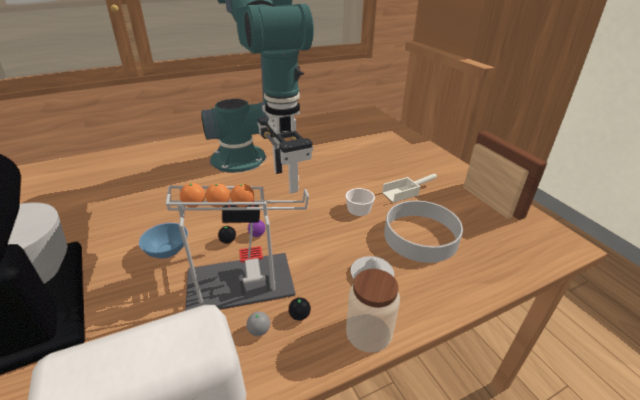

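View pics/side0.png

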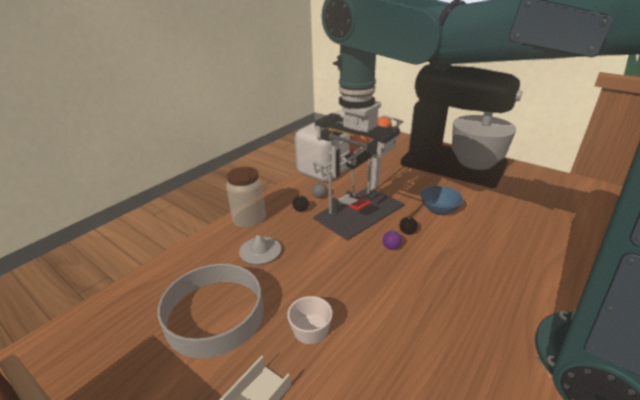

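The scene view shows the dispenser with its front towards the robot and its chute falling to image right (world +y). The pad is at about (251,254), the cradle hoop at (305,200) and the bowl at (163,242). In the side view the pad is at about (360,204) and the bowl at (442,199). I'll measure these next.

```bash
cat > h.py <<'E'
import numpy as np,cv2
def ray(im,uv):
    p=cv2.undistortPoints(np.array(uv,float).reshape(-1,1,2),im["intrinsics"],np.array(im["D"])).reshape(-1,2)
    d=np.c_[p,np.ones(len(p))]@im["R"]; return -im["R"].T@im["t"],d/np.linalg.norm(d,axis=1)[:,None]
def plane(im,uv,z):
    c,d=ray(im,uv); return c+d*((z-c[2])/d[:,2])[:,None]
def tri(a,ua,b,ub):
    c1,d1=ray(a,ua);c2,d2=ray(b,ub);A=np.zeros((3,3));r=np.zeros(3)
    for c,d in((c1,d1[0]),(c2,d2[0])):
        P=np.eye(3)-np.outer(d,d);A+=P;r+=P@c
    x=np.linalg.solve(A,r); return x,[np.linalg.norm((np.eye(3)-np.outer(d,d))@(x-c)) for c,d in((c1,d1[0]),(c2,d2[0]))]
def proj(im,X):
    return cv2.projectPoints(np.array(X,float).reshape(-1,1,3),cv2.Rodrigues(im["R"])[0],im["t"],im["intrinsics"],np.array(im["D"]))[0].reshape(-1,2)
def blobs(im,lo,hi,amin=15):
    h=cv2.cvtColor(im["color"],cv2.COLOR_RGB2HSV); m=cv2.inRange(h,lo,hi)
    n,l,s,c=cv2.connectedComponentsWithStats(m)
    return [(s[i],c[i],l==i) for i in range(1,n) if s[i][4]>=amin]
E
python3 - <<'E'
import pickle,cv2,numpy as np
from h import *
d=pickle.load(open("i0.pkl","rb"))
np.set_printoptions(precision=3,suppress=True)
for n in("scene","side"):
    im=d[n];print(n,-im["R"].T@im["t"])
    for nm,lo,hi in(("red",(172,150,80),(180,255,255)),("red0",(0,200,80),(4,255,255)),("orange",(5,200,150),(14,255,255)),("blue",(98,80,40),(112,255,255))):
        for s,c,m in blobs(im,lo,hi,25): print(nm,s,c, plane(im,[c],.064 if'red'in nm else .05)[0])
a=d["scene"]["color"][170:330,130:330,::-1];b=d["side"]["color"][100:250,290:480,::-1]
cv2.imwrite("pics/z1.png",np.vstack([cv2.resize(a,(700,560),interpolation=2)]))
cv2.imwrite("pics/z2.png",cv2.resize(b,(760,600),interpolation=2))
E
```

```text
scene [ 1.267 -0.247  0.679]
blue [ 140  224   43   33 1054] [161.972 240.479] [ 0.452 -0.311  0.05 ]
side [0.149 0.635 0.634]
```

View pics/z1.png

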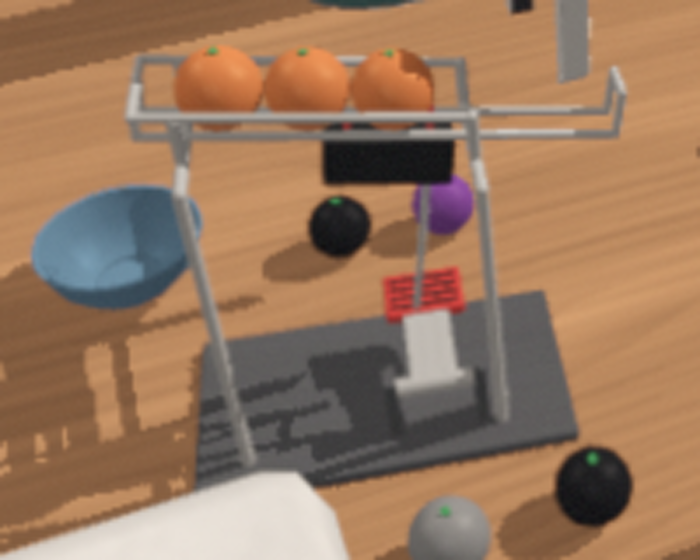

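View pics/z2.png

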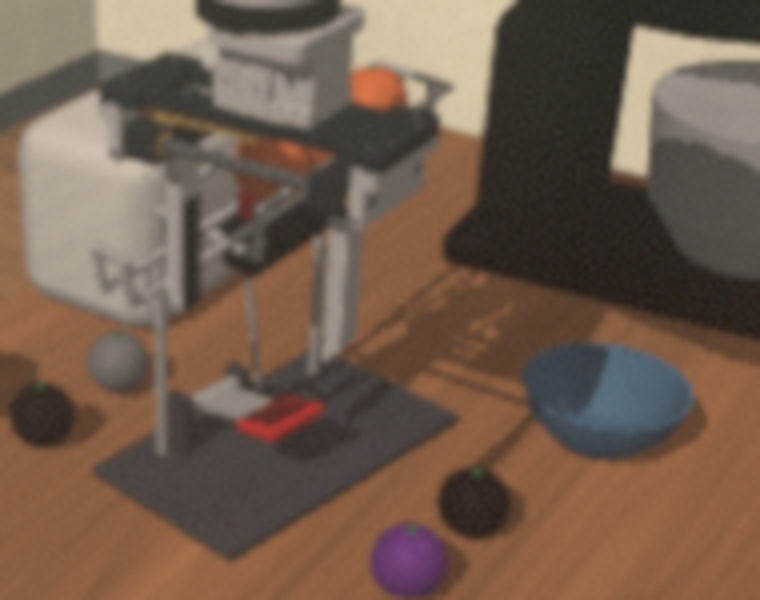

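Run:
```python
import pickle,cv2,numpy as np
from h import *
from scipy.optimize import least_squares
d=pickle.load(open("i0.pkl","rb")); S,D=d["scene"],d["side"]
np.set_printoptions(precision=4,suppress=True)
s=lambda x,y:(130+x/3.5,170+y/3.5); q=lambda x,y:(290+x/4,100+y/4)
A=plane(S,[s(545,291),s(578,434),s(207,345)],.01);B=plane(D,[q(232,548),q(457,415),q(97,465)],.01)
print(A,B)
# plate centred: x -60..85, y -125..125 ; correspondences
L=np.array([[-60,125],[85,125],[-60,-125],[-60,125],[-60,-125],[85,125]])/1e3
W=np.vstack([A,B])[:,:2]
def T(p,l): c,s_=np.cos(p[2]),np.sin(p[2]); return l@np.array([[c,s_],[-s_,c]])+p[:2]
r=least_squares(lambda p:(T(p,L)-W).ravel(),[.55,-.2,0]);print("disp",r.x,r.fun.reshape(-1,2))
pad,e=tri(S,[s(425,293)],D,[q(281,416)]);print("pad",pad,e,"pred",T(r.x,np.array([[-.018,.025]])))
ev=tri(S,[s(216,87)],D,[q(377,90)]);print("clem3",ev)
print("cradle",T(r.x,np.array([[0,.136]])),plane(S,[s(222,87),s(306,86),s(392,87)],.25), "hoop top scene px",[(np.array(p)-[130,170])*3.5 for p in proj(S,[[*T(r.x,np.array([[0,.161]]))[0],.236]])])
for im,uv in((S,s(117,236)),(D,q(608,385))): print("bowl",plane(im,[uv],.05))
print("local bowl; fruit:",plane(S,[s(339,227),s(443,204)],.025),plane(D,[q(474,500),q(410,562)],.025))
```

```text
[[ 0.5859 -0.0213  0.01  ]
 [ 0.7244 -0.0499  0.01  ]
 [ 0.5394 -0.2626  0.01  ]] [[ 0.5763 -0.0253  0.01  ]
 [ 0.5266 -0.2601  0.01  ]
 [ 0.7106 -0.049   0.01  ]]
disp [ 0.614  -0.1545 -0.1937] [[-0.0067  0.001 ]
 [-0.0029  0.0017]
 [-0.0084 -0.003 ]
 [ 0.0028  0.005 ]
 [ 0.0044 -0.0055]
 [ 0.0108  0.0008]]
pad [ 0.599  -0.116   0.0576] [np.float64(0.0026345578140236684), np.float64(0.002634557814023753)] pred [[ 0.6011 -0.1265]]
clem3 (array([ 0.5986, -0.2226,  0.2631]), [np.float64(0.004465533550660845), np.float64(0.004465533550660875)])
cradle [[ 0.6401 -0.021 ]] [[ 0.5863 -0.2163  0.25  ]
 [ 0.6057 -0.1702  0.25  ]
 [ 0.6276 -0.1236  0.25  ]] hoop top scene px [array([600.274 ,  73.4261])]
bowl [[ 0.4405 -0.3061  0.05  ]]
bowl [[ 0.4301 -0.303   0.05  ]]
local bowl; fruit: [[ 0.4672 -0.148   0.025 ]
 [ 0.473  -0.0654  0.025 ]] [[ 0.4602 -0.1493  0.025 ]
 [ 0.464  -0.0641  0.025 ]]
```

```bash
cat >> h.py <<'E'
from scipy.spatial.transform import Rotation as Ro
from workcell import observe
def cmd(p,R,st=None):
    st=st or observe(); R0=Ro.from_euler("xyz",st["orientation"])
    print("shift mm",np.round(R0.inv().apply(np.array(p)-st["tool_pos"])*1e3,1),"rot",np.round((R0.inv()*R).as_rotvec(),3))
def ori(yaw,tilt,ysign):  # z down tilted along heading yaw; tool y horizontal
    h=np.array([np.cos(yaw),np.sin(yaw),0]);z=np.sin(tilt)*h-np.cos(tilt)*np.array([0,0,1])
    y=ysign*np.array([-h[1],h[0],0]); return Ro.from_matrix(np.c_[np.cross(y,z),y,z])
E
python3 - <<'E'
import pickle
from h import *
np.set_printoptions(precision=4,suppress=True)
d=pickle.load(open("i0.pkl","rb"));w=d["wrist"];st=observe()
R0=Ro.from_euler("xyz",st["orientation"])
c=-w["R"].T@w["t"];print("cam in tool",R0.inv().apply(c-st["tool_pos"]),R0.inv().apply(w["R"][2]))
pad=np.array([.600,-.117,.064])
for s in(1,-1):
    R=ori(-.2,np.deg2rad(40),s);z=R.as_matrix()[:,2]
    cmd(pad-z*(.1992+.08),R); print(pad-z*(.1992+.08))
E
```

```text
cam in tool [0.0834 0.0002 0.0209] [-0.2838 -0.0002  0.9589]
shift mm [ -81.4 -125.6  126.1] rot [-0.479 -0.585 -1.311]
[ 0.4241 -0.0813  0.2779]
shift mm [ -81.4 -125.6  126.1] rot [-0.617  0.504  1.69 ]
[ 0.4241 -0.0813  0.2779]
```

View pics/wrist0.png

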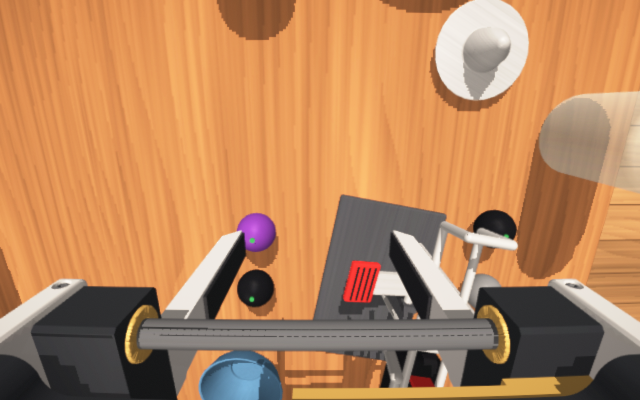

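The wrist view shows the pad at about (362,282), plate corners at (341,195) and (445,213), and the cradle hoop near (480,240). I'll use it as a quick third measurement.

Run:
```python
import pickle
from h import *
np.set_printoptions(precision=4,suppress=True)
w=pickle.load(open("i0.pkl","rb"))["wrist"]
P=plane(w,[(341,195),(445,213),(314,322)],.01);print(P)
for s,c,m in blobs(w,(0,200,80),(3,255,255),60)+blobs(w,(174,150,80),(180,255,255),60): print(s,c,plane(w,[c],.064))
print("yaw",np.arctan2(*(P[1]-P[0])[[1,0]]))
```

```text
[[ 0.58   -0.0206  0.01  ]
 [ 0.7175 -0.045   0.01  ]
 [ 0.5448 -0.2152  0.01  ]]
[344 261  36  41 696] [359.9253 281.2888] [[ 0.601  -0.1133  0.064 ]]
[410 376  23  11 190] [420.3211 381.1105] [[ 0.6911 -0.2703  0.064 ]]
yaw -0.17583385612853328
```

Request:
send_rows --plan '[-1,-81,-126,60,0,0,0,-1,-81,-126,60,-0.05,-0.06,-0.13,-1,-81,-126,60,-0.1,-0.12,-0.26,-1,-81,-126,60,-0.14,-0.18,-0.39,-1,-81,-126,60,-0.19,-0.23,-0.52,-1,-81,-126,60,-0.24,-0.29,-0.65,-1,-81,-126,60,-0.29,-0.35,-0.79,-1,-81,-126,60,-0.34,-0.41,-0.92,-1,-81,-126,60,-0.38,-0.47,-1.05,-1,-81,-126,100,-0.43,-0.53,-1.18,-1,-81,-126,126,-0.479,-0.585,-1.311,-1,-81,-126,126,-0.479,-0.585,-1.311]'

```text
t: 1.35
tool_pos: [0.4216, -0.0804, 0.2727]
orientation: [3.14, 0.69, 2.943]
force: [-0.9, 0.5, -0.9]
gripper_width: 0.02
finger_force: 0.0
```

Run:
```python
from h import *
from workcell import get_image
import pickle
np.set_printoptions(precision=4,suppress=True)
w=get_image("wrist");pickle.dump(w,open("w1.pkl","wb"))
cv2.imwrite("pics/w1.png",w["color"][:,:,::-1])
for s,c,m in blobs(w,(0,200,80),(3,255,255),60): print(s,c,plane(w,[c],.064))
R=ori(-.19,np.deg2rad(40),1);z=R.as_matrix()[:,2]
st=observe();print(st["tool_pos"],st["orientation"],"tip",st["tool_pos"]+.1992*Ro.from_euler("xyz",st["orientation"]).as_matrix()[:,2])
cmd(np.array([.605,-.115,.09])-z*.1992,R)
cmd(np.array([.605,-.115,.034])-z*.1992,R)
```

```text
[286 203  60  20 430] [312.9372 207.0419] [[ 0.585  -0.1159  0.064 ]]
[ 0.4224 -0.0807  0.2748] [3.1401 0.6936 2.9419] tip [ 0.5472 -0.1056  0.1216]
shift mm [-23.8   1.2  61.7] rot [-0.005 -0.005 -0.007]
shift mm [ 12.    1.2 104.7] rot [-0.005 -0.005 -0.007]
```

View pics/w1.png

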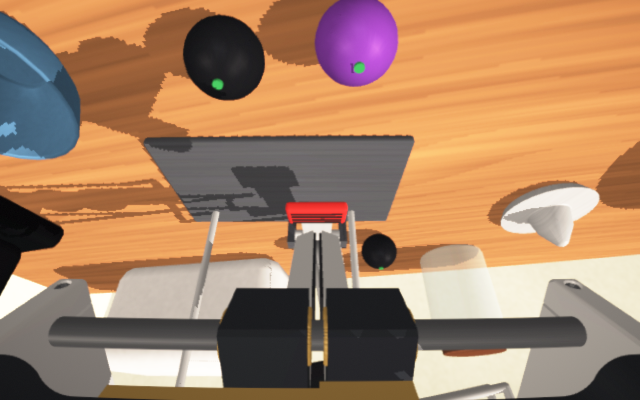

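The wrist view shows the pad at (317,212), with the shut fingers in line at about x=318. I'll move in above the pad.

Request:
send_rows --plan '[-1,-24,1,62,0,0,0,-1,-24,1,62,0,0,0,-1,-6,1,83,0,0,0,-1,-6,1,83,0,0,0]'

```text
t: 1.8
tool_pos: [0.4814, -0.0915, 0.2174]
orientation: [3.14, 0.698, 2.941]
force: [-0.8, -0.4, 4.0]
gripper_width: 0.007
finger_force: 2.1
```

Run:
```python
from h import *
st=observe();print(st["tool_pos"],"tip",st["tool_pos"]+.1992*Ro.from_euler("xyz",st["orientation"]).as_matrix()[:,2],st["force"])
```

```text
[ 0.48136582 -0.09151779  0.2173918 ] tip [ 0.60688168 -0.11682666  0.06479471] [-0.84831683 -0.37922884  4.03681351]
```

Request:
send_rows --plan '[-1,8,0,9,0,0,0,-1,14,0,16,0,0,0,-1,20,0,24,0,0,0,-1,20,0,24,0,0,0,-1,20,0,24,0,0,0]'

```text
t: 2.3
tool_pos: [0.4823, -0.0918, 0.1943]
orientation: [-3.14, 0.71, 2.943]
force: [-24.7, 3.8, 27.1]
gripper_width: 0.004
finger_force: 15.3
```

Run:
```python
from h import *
st=observe();print(st["tool_pos"],"tip",st["tool_pos"]+.1992*Ro.from_euler("xyz",st["orientation"]).as_matrix()[:,2],st["force"])
```

```text
[ 0.48231678 -0.09180876  0.19429579] tip [ 0.60955323 -0.11761815  0.04321501] [-24.66021742   3.75243523  27.08335856]
```

Request:
send_rows --plan '[-1,0,0,0,0,0,0,-1,0,0,0,0,0,0,-1,0,0,0,0,0,0,-1,0,0,0,0,0,0]'

```text
t: 2.7
tool_pos: [0.4823, -0.0918, 0.1943]
orientation: [-3.14, 0.71, 2.943]
force: [-23.8, 4.5, 26.6]
gripper_width: 0.005
finger_force: 15.1
```

Run:
```python
from h import *
from workcell import get_image
s=get_image("scene")
for b in blobs(s,(5,180,130),(16,255,255),40): 
    if b[0][4]<1500: print(b[0],b[1])
cv2.imwrite("pics/s2.png",cv2.resize(s["color"][170:330,130:330,::-1],(700,560),interpolation=2))
```

```text
(no output)
```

View pics/s2.png

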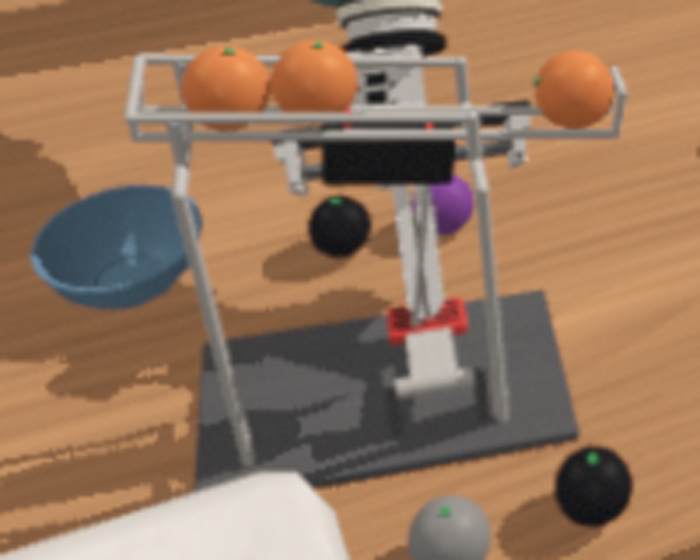

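The released clementine is at crop (575,89), in the cradle, and the other two are still held. I'll let the pedal up and back off.

Request:
send_rows --plan '[-1,-10,0,-12,0,0,0,-1,-20,0,-24,0,0,0,-1,-30,0,-34,0,0,0,-1,-30,0,-80,0,0,0,-1,-30,0,-120,0,0,0,-1,-30,0,-160,0,0,0,-1,-30,0,-160,0,0,0]'

```text
t: 3.45
tool_pos: [0.4016, -0.0754, 0.3368]
orientation: [-3.139, 0.713, 2.943]
force: [0.8, -0.3, 0.6]
gripper_width: 0.006
finger_force: 0.0
```

Run:
```python
from h import *
from workcell import get_image
np.set_printoptions(precision=4,suppress=True)
D={}
for n in("scene","side"):
    s=get_image(n)
    D[n]=s
    h=cv2.cvtColor(s["color"],cv2.COLOR_RGB2HSV);print(n,h[195,294] if n=="scene" else "")
    for b in blobs(s,(5,205,130),(14,255,255),40):
        if b[0][4]<1500: print(b[0],b[1],plane(s,[b[1]],.227))
cv2.imwrite("pics/s3.png",cv2.resize(D["side"]["color"][50:250,260:500,::-1],(720,600),interpolation=2))
print(plane(D["scene"],[(294.3,195.4)],.227))
# bowl by wrist later
st=observe();print(st["tool_pos"],st["orientation"],st["force"])
R=ori(-.19,0,1)*Ro.from_euler("z",np.pi/2)
print(R.as_matrix())
cmd([.635,-.012,.227+.18+.12],R)
```

```text
scene [ 11 172 178]
side 
[[ 0.6422 -0.0127  0.227 ]]
[ 0.4022 -0.0755  0.3314] [-3.1411  0.7039  2.9422] [-0.1918 -0.4153 -1.1093]
[[ 0.1889  0.982   0.    ]
 [ 0.982  -0.1889  0.    ]
 [ 0.      0.     -1.    ]]
shift mm [-290.9  108.4   -9.6] rot [0.547 0.553 1.491]
```

View pics/s3.png

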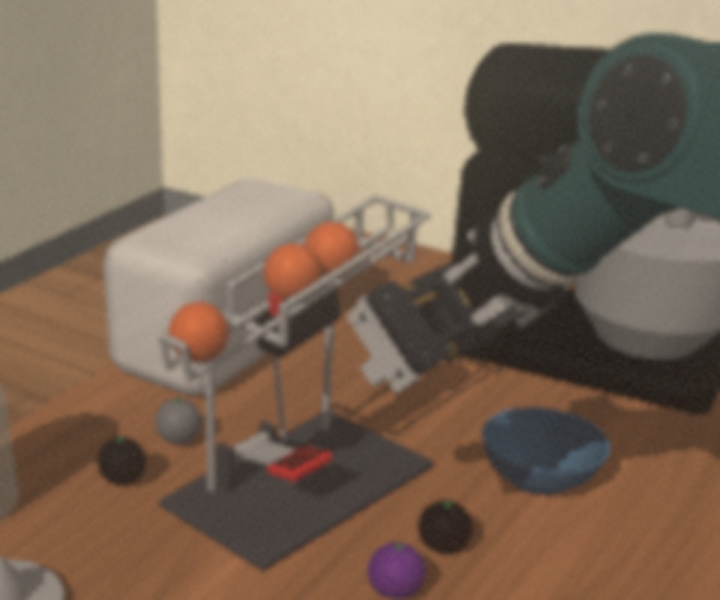

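Run:
```python
from h import *
import pickle
d=pickle.load(open("i0.pkl","rb"))
x,e=tri(d["scene"],[(294.3,195.4)],d["side"],[(326,160.3)]);print(x,e,plane(d["side"],[(326,160.3)],.227))
R=ori(-.19,0,1)*Ro.from_euler("z",np.pi/2)
cmd([x[0],x[1],.507],R)
```

```text
[ 0.63906331 -0.01316213  0.22627633] [np.float64(0.0018175348145550287), np.float64(0.0018175348145550324)] [[ 0.63808894 -0.01452053  0.227     ]]
shift mm [-281.2  108.1    8.4] rot [0.547 0.553 1.491]
```

Request:
send_rows --plan '[-1,-129,0,-153,0.05,0.05,0.13,-1,-129,0,-153,0.1,0.1,0.27,-1,-129,0,-153,0.15,0.15,0.41,-1,-129,0,-153,0.2,0.2,0.54,-1,-129,0,-153,0.25,0.25,0.68,-1,-129,0,-153,0.3,0.3,0.81,1,-200,40,-100,0.35,0.35,0.95,1,-240,70,-60,0.4,0.4,1.08,1,-291,108,-10,0.45,0.45,1.22,1,-291,108,-10,0.5,0.5,1.36,1,-291,108,-10,0.547,0.553,1.491,1,-291,108,-10,0.547,0.553,1.491]'

```text
t: 4.75
tool_pos: [0.6437, -0.0121, 0.5128]
orientation: [-3.12, -0.001, 1.379]
force: [-0.3, -1.0, -0.4]
gripper_width: 0.481
finger_force: 0.0
```

Run:
```python
from h import *
from workcell import get_image
np.set_printoptions(precision=4,suppress=True)
w=get_image("wrist");s=get_image("scene")
cv2.imwrite("pics/w4.png",w["color"][:,:,::-1])
for b in blobs(w,(5,160,120),(16,255,255),300): 
    print(b[0],b[1])
    c,r=cv2.minEnclosingCircle(np.argwhere(b[2])[:,::-1].astype(np.float32)); print(c,r,plane(w,[c],.227))
st=observe();print(st["tool_pos"],st["orientation"],st["gripper_width"])
```

```text
[    0     0   135   317 19473] [ 50.6587 131.9873]
(67.0, 158.0) 171.61886596679688 [[0.4199 0.076  0.227 ]]
[ 153    0   84  203 3207] [195.7827  59.6274]
(221.0, 101.0) 102.1078872680664 [[0.5754 0.0949 0.227 ]]
[ 214    0   62  231 1038] [241.0096  89.6782]
(243.5, 115.0) 118.47900390625 [[0.5914 0.08   0.227 ]]
[230   0  25  95 502] [241.8825  36.8466]
(241.0, 47.0) 48.270172119140625 [[0.6028 0.1322 0.227 ]]
[ 247    0  137   98 2679] [302.3143  16.6361]
(314.5, 25.81958770751953) 72.26973724365234 [[0.6642 0.1356 0.227 ]]
[ 422    0   77  224 6075] [460.5919 152.6988]
(443.5, 111.5) 113.5540542602539 [[0.7586 0.0509 0.227 ]]
[ 489   42   77   83 4847] [526.9981  83.0904]
(526.4132080078125, 83.1302261352539) 43.147891998291016 [[0.8289 0.0613 0.227 ]]
[331  57  75  52 705] [364.5149  84.4539]
(369.04986572265625, 75.0380859375) 40.22178649902344 [[0.701 0.091 0.227]]
[ 72 102  36  97 322] [ 89.5155 154.1149]
(88.5, 150.0) 50.75687026977539 [[0.4435 0.0787 0.227 ]]
[109 152  44 111 447] [128.6779 204.264 ]
(132.0, 207.0) 58.523597717285156 [[0.4646 0.0195 0.227 ]]
[395 158  39 
[... 506 characters left out ...]
 0.5595 -0.0215  0.227 ]]
[401 236  29  34 309] [412.8123 253.9385]
(411.2306213378906, 251.36715698242188) 17.926450729370117 [[ 0.7182 -0.0734  0.227 ]]
[295 294  55  26 986] [321.8834 308.4584]
(321.9620056152344, 310.55133056640625) 27.082563400268555 [[ 0.6211 -0.124   0.227 ]]
[ 106  349   36   49 1091] [123.637  373.1467]
(123.5, 373.0) 29.70279312133789 [[ 0.3772 -0.1709  0.227 ]]
[ 296  351   53   38 1877] [322.5509 369.2334]
(322.5, 369.26470947265625) 30.245603561401367 [[ 0.6074 -0.2003  0.227 ]]
[255 352  32  36 571] [272.718  372.8984]
(273.0, 369.8571472167969) 21.514684677124023 [[ 0.5525 -0.192   0.227 ]]
[ 0.6394 -0.0128  0.5182] [-3.1276  0.0001  1.3811] 0.5625958738469213
```

View pics/w4.png

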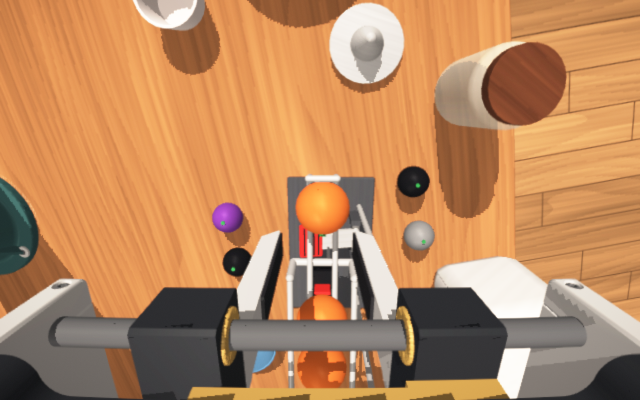

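The wrist view shows the clementine at (322,208), centred between the fingers, and the chute straight in the image. I'll settle, then go down.

Request:
send_rows --plan '[0.8,0,0,0,0,0,0,0.8,0,0,0,0,0,0,0.8,0,0,30,0,0,0,0.8,0,0,30,0,0,0,0.8,0,0,30,0,0,0]'

```text
t: 5.35
tool_pos: [0.6348, -0.0127, 0.4955]
orientation: [-3.138, -0.001, 1.381]
force: [-0.2, 0.1, 0.5]
gripper_width: 0.899
finger_force: 0.0
```

Run:
```python
from h import *
from workcell import get_image
w=get_image("wrist")
st=observe();print(st["tool_pos"],st["orientation"],st["gripper_width"])
for b in blobs(w,(5,160,120),(16,255,255),1200):
  if 250<b[1][0]<400: print(b[0],b[1],plane(w,[b[1]],.227))
cmd([.641,-.013,.407],ori(-.19,0,1)*Ro.from_euler("z",np.pi/2))
```

```text
[ 0.63496941 -0.01270598  0.49663225] [-3.14032466e+00 -1.03506789e-03  1.38063455e+00] 0.8981270879368843
[ 248    0  103  104 2356] [301.79923599  19.24108659] [[0.65107329 0.13583096 0.227     ]]
[ 298  184   58   56 2184] [327.05815018 211.48855311] [[ 0.64242042 -0.01457545  0.227     ]]
[ 298  351   57   38 1904] [327.09611345 369.17331933] [[ 0.61139082 -0.1853468   0.227     ]]
shift mm [ 0.8  6.1 89.6] rot [-0.001 -0.001 -0.   ]
```

Request:
send_rows --plan '[0.85,0,7,0,0,0,0,0.85,0,7,40,0,0,0,0.85,0,7,70,0,0,0,0.85,0,7,88,0,0,0,0.85,0,7,88,0,0,0,0.85,0,7,88,0,0,0,0.2,0,7,88,0,0,0,-0.2,0,7,88,0,0,0,-0.4,0,7,88,0,0,0,-0.4,0,7,88,0,0,0,-0.4,0,7,88,0,0,0,-0.4,0,7,88,0,0,0]'

```text
t: 6.6
tool_pos: [0.6425, -0.0139, 0.407]
orientation: [-3.139, -0.001, 1.381]
force: [0.2, 0.1, 0.7]
gripper_width: 0.524
finger_force: 30.0
```

Request:
send_rows --plan '[-0.4,0,0,-25,0,0,0,-0.4,0,0,-60,0,0,0,-0.4,0,0,-100,0,0,0,-0.4,0,0,-110,0,0,0,-0.4,0,-40,-110,0,0,0,-0.4,0,-80,-110,0,0,0,-0.4,-30,-120,-110,0,0,0,-0.4,-60,-150,-110,0,0,0,-0.4,-90,-150,-110,0,0,0,-0.4,-120,-150,-110,0,0,0,-0.4,-150,-150,-110,0,0,0,-0.4,-150,-150,-110,0,0,0]'

```text
t: 7.8
tool_pos: [0.4665, -0.1355, 0.5152]
orientation: [-3.135, -0.0, 1.376]
force: [0.6, 0.3, -0.1]
gripper_width: 0.518
finger_force: 30.0
```

Run:
```python
from h import *
np.set_printoptions(precision=4,suppress=True)
from workcell import get_image
w=get_image("wrist");s=get_image("scene");D=get_image("side")
st=observe();print(st["tool_pos"],st["orientation"],st["gripper_width"],st["finger_force"])
for n,i in(("w",w),("s",s),("d",D)):
  for b in blobs(i,(96,70,30),(114,255,255),400): print(n,b[0],b[1],plane(i,[b[1]],.04))
cv2.imwrite("pics/w5.png",w["color"][:,:,::-1])
cmd([.437,-.305,.36],ori(-.19,0,1)*Ro.from_euler("z",np.pi/2))
```

```text
[ 0.4672 -0.1327  0.5161] [-3.1365 -0.0019  1.3808] 0.5202745596235483 29.999859631061554
s [ 140  224   43   34 1095] [161.6831 240.4311] [[ 0.4381 -0.3125  0.04  ]]
shift mm [-175.2    3.7  155.7] rot [-0.005 -0.002 -0.   ]
```

View pics/w5.png

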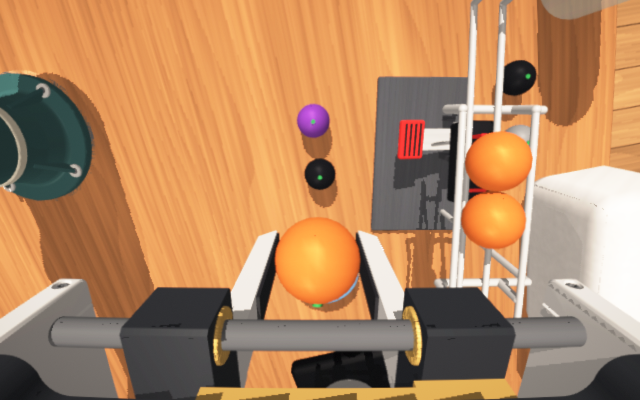

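The clementine is held between the fingers at (318,260), and the bowl is hidden behind it. The other two are on the chute. I'll move over the bowl.

Request:
send_rows --plan '[-0.4,-50,4,0,0,0,0,-0.4,-90,4,0,0,0,0,-0.4,-130,4,20,0,0,0,-0.4,-160,4,60,0,0,0,-0.4,-175,4,100,0,0,0,-0.4,-175,4,135,0,0,0,-0.4,-175,4,155,0,0,0,-0.4,-175,4,170,0,0,0,-0.4,-175,4,170,0,0,0,-0.4,-175,4,170,0,0,0]'

```text
t: 8.95
tool_pos: [0.438, -0.3049, 0.3478]
orientation: [-3.139, -0.0, 1.382]
force: [0.3, -0.1, -0.2]
gripper_width: 0.521
finger_force: 30.0
```

Run:
```python
from h import *
np.set_printoptions(precision=4,suppress=True)
from workcell import get_image
w=get_image("wrist");s=get_image("scene");D=get_image("side")
st=observe();print(st["tool_pos"],st["orientation"],st["gripper_width"],st["finger_force"])
cv2.imwrite("pics/m6.png",np.vstack([cv2.resize(np.hstack([s["color"][150:300,80:330],D["color"][100:250,350:600]])[:,:,::-1],(800,240)),cv2.resize(w["color"][100:325,:,::-1],(800,281))]))
cmd([.435,-.305,.23],ori(-.19,0,1)*Ro.from_euler("z",np.pi/2))
```

```text
[ 0.4379 -0.3053  0.349 ] [-3.1413  0.0009  1.3812] 0.5234611059174485 29.99992936849594
shift mm [ -0.1  -2.9 119. ] rot [-0.     0.001  0.   ]
```

View pics/m6.png

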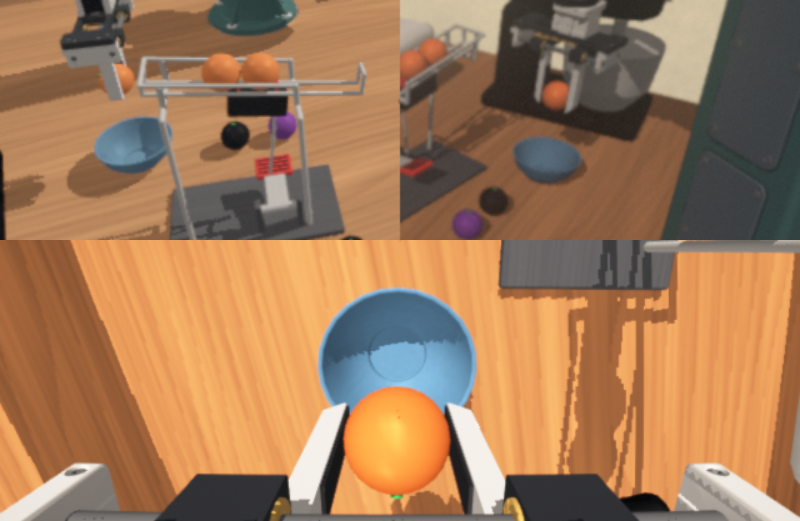

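The wrist view shows the bowl's rim centre at about (317.6,198) and its floor disc at (318.4,192).

Run:
```python
from h import *
from workcell import get_image
w=get_image("wrist")
print(plane(w,[(317.6,198)],.05),plane(w,[(318.4,192)],.005), plane(w,[(254,198),(381,198)],.05))
p=plane(w,[(318.4,192)],.005)[0]
cmd([p[0],p[1],.23],ori(-.19,0,1)*Ro.from_euler("z",np.pi/2))
```

```text
[[ 0.43888879 -0.30295413  0.05      ]] [[ 0.43866636 -0.30917985  0.005     ]] [[ 0.37876889 -0.29143248  0.05      ]
 [ 0.4988176  -0.31443354  0.05      ]]
shift mm [ -3.5   1.6 118.8] rot [-0.001  0.001  0.   ]
```

Request:
send_rows --plan '[-0.4,-1,1,35,0,0,0,-0.4,-1,1,65,0,0,0,-0.4,-1,1,90,0,0,0,-0.4,-1,1,105,0,0,0,-0.4,-1,1,115,0,0,0,-0.4,-1,1,121,0,0,0,-0.4,-1,1,121,0,0,0,-0.4,-1,1,121,0,0,0]'

```text
t: 9.95
tool_pos: [0.4382, -0.3066, 0.2271]
orientation: [-3.14, 0.0, 1.381]
force: [0.0, -0.4, 0.0]
gripper_width: 0.521
finger_force: 30.0
```

Request:
send_rows --plan '[-0.4,0,0,3,0,0,0,-0.4,0,0,5,0,0,0,-0.4,0,0,5,0,0,0]'

```text
t: 10.25
tool_pos: [0.4378, -0.3063, 0.2209]
orientation: [-3.138, -0.001, 1.381]
force: [0.6, -0.5, -1.2]
gripper_width: 0.516
finger_force: 30.0
```

Request:
send_rows --plan '[0.16,0,0,0,0,0,0,0.16,0,0,0,0,0,0,0.16,0,0,0,0,0,0,0.16,0,0,0,0,0,0]'

```text
t: 10.65
tool_pos: [0.4379, -0.3063, 0.2211]
orientation: [-3.138, -0.001, 1.381]
force: [0.2, -0.0, 0.6]
gripper_width: 0.58
finger_force: 0.0
```

Released. I'll rise straight up.

Request:
send_rows --plan '[0.16,0,0,-10,0,0,0,0.16,0,0,-25,0,0,0,0.16,0,0,-50,0,0,0,0.16,0,0,-90,0,0,0,0.16,0,0,-130,0,0,0,0.16,0,0,-130,0,0,0,0.16,0,0,-130,0,0,0,0.16,0,0,-130,0,0,0,0.16,0,0,-130,0,0,0,0.16,0,0,-130,0,0,0]'

```text
t: 11.65
tool_pos: [0.438, -0.3064, 0.3493]
orientation: [-3.135, -0.003, 1.381]
force: [-0.1, -1.0, 0.0]
gripper_width: 0.58
finger_force: 0.0
```

Run:
```python
from h import *
from workcell import get_image
w=get_image("wrist");s=get_image("scene");D=get_image("side")
cv2.imwrite("pics/m7.png",np.vstack([cv2.resize(np.hstack([s["color"][150:300,80:330],D["color"][100:250,350:600]])[:,:,::-1],(800,240)),cv2.resize(w["color"][100:325,:,::-1],(800,281))]))
st=observe();print(st["t"],st["tool_pos"],st["force"],st["finger_force"])
```

```text
11.8 [ 0.43816469 -0.30648609  0.3501268 ] [ 0.43665745 -0.61486032 -0.21672213] 0.0
```

View pics/m7.png

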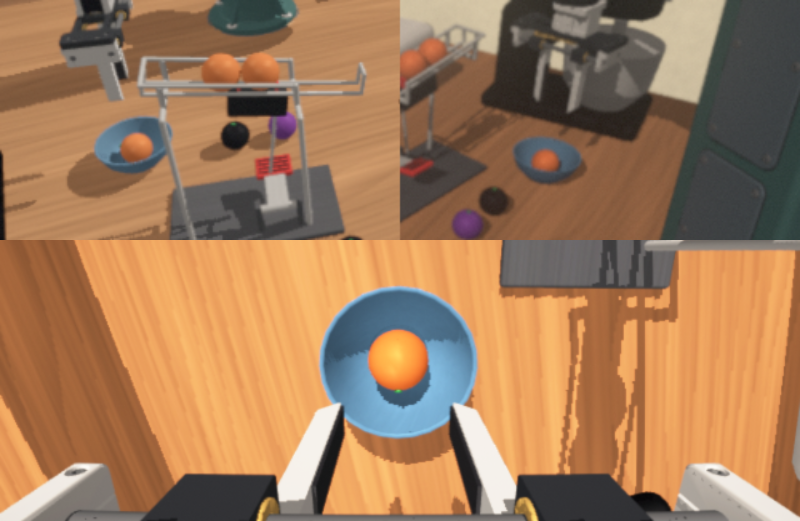

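The clementine rests in the middle of the bowl (crop 398,360), which hasn't moved. The other two are on the chute, the pedal is up and the gripper is clear.

```bash
python3 -c "
from workcell import sign_off; print(sign_off())"
```

```text
the job is handed in; nothing more can be done
None
```

I pressed the pedal once, set the released clementine gently in the blue bowl, left the other two on the chute, and handed the job in at about 12 s; the hand-in returned no verdict.

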